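# Walk a die block round to the magnetic fence

### The arm

A 6-joint arm with a two-finger parallel gripper is mounted at the origin on the work surface. World frame = base frame: x ahead of the robot, y to its left, z up, the work surface at z = 0. Lengths are in m, angles in rad, forces in N, time in s.
With the tool pointing down it reaches from about 0.25 to 0.775 m from the base axis. Payload 4 kg.
Tool frame: the origin (TCP) lies between the finger pads; the fingertips stand 14 mm ahead of it and the grasp point (between the pads) lies 5 mm behind it (tip_reach is the distance from the TCP to the fingertips, in m); z points along the fingers, y is the line along which they close (so a half turn about z gives the same grasp; the last joint's range is limited). The gripper opens to 94 mm and grips with 3 to 60 N. Pads are 16 mm wide; open, the fingers measure 119 mm over their backs; the gripper's body (75 mm by 177 mm) begins 78 mm behind the grasp point.
Start: joints at [-1.386, 0.087, 1.371, -0, 1.684, -0.103], TCP at [0.156, -0.527, 0.22] pointing down, gripper open.
Joint ranges: [-3.1, 3.1], [-0.76, 2.03], [0.27, 2.55], [-1.08, 4.22], [0.17, 2.65], [-2.57, 2.57]. Speed limits (rad/s): [2.79, 2.79, 3.14, 3.14, 3.14, 3.14].

### API

Orientations are given as [roll, pitch, yaw] about the fixed x, y, z axes, in that order (R = Rz(yaw) Ry(pitch) Rx(roll)).
In Python, from bench import * gives the robot as it stands. The module is installed in compiled form; this text tells all that it offers.
- The arm moves only by the tool servo_tool, never from a script. Its argument "targets" is a list of rows, each a list of 4 numbers: the shift along the tool's x, y, z in cm, then the turn about the tool's z in degrees. A call has 1 to 8 rows; each row is the pose to reach, as a shift and turn from the pose commanded when the call began, along the tool's axes at that moment; what a row does not reach only later rows make up. A row lasts 1/8 s, in which the tool goes at most 62.5 mm and 10.7 degrees, less where a joint would pass 70% of its speed; a pose out of reach is approached as far as the arm can. A call with a gripper value outside its range is refused whole. "claw" is the closure in counts, from 0 (fully open) to 255 (shut), set as the call begins (left out, the last holds). The fingers move at their own pace and stop on an object; the grip force is fixed at half the most. Time passes only in rows, so rows that repeat a pose let the fingers close. It gives the time, the measured TCP pose, the force, the opening and the grip force at its end, in the units of the state.
- get_obs(): the state, without advancing time (a new reading comes with each control period).
- snapshot(name): name is "scene" or "top"; returns the picture (384x512x3 uint8, blue, green, red); there is no depth.
- camera_model(name): a dict with "camera_matrix" (3x3 intrinsics, pixels), "k1" (the pictures are not rectified: a ray, as slopes to the right and down, at radius r is drawn at 1 + k1 r^2 times it, then the intrinsics apply), "camera_from_world" (4x4, takes a point from world to camera coordinates). Camera axes: x right, y up, looking along -z (the intrinsics and any distortion apply to the point x, -y, -z); pixel columns grow to the right and rows downward; lengths in m; the calibration is good to about 2 mm. A picture is of the moment at which its call begins. camera_model takes no time and is no camera call.
- close_job(): hands the job in; it is judged then, once.
The state is a dict: "time": time; "joint_positions": joint angles; "qvel": joint speeds; "joint_torque": joint torques, N m; "tool_pos": TCP position; "ee_rot": TCP orientation; "wrist_force": force on the tool from outside, world axes, zero at the start; "wrist_torque": the same for the moment, N m; "width": finger opening in m; "finger_force": force on a finger pad.
Only numpy, scipy, OpenCV 4.12 (cv2) and the standard library are available. Lean on these libraries where they do the work, as an engineer would, in place of code of your own. Each camera call takes 0.05 s, during which the arm holds its last target. There are 200 camera calls.

### The job

Walk the heavy steel die block round on the clamping plate by pushing it with the fingers, until one of its two long ground sides lies flat against the face of the magnetic fence along its whole length, no part of that side sticking out past either end of the fence. Only push it, keeping it flat on the plate: turn it roughly square to the fence before it touches, then ease it home without ramming the fence, and finish clear of it. Leave the indicator, wrench, step block and T-bolt where they are.

Things in the scene. Friction and masses are not known exactly. Their poses are not given: they have to be found in the camera images.
- die_block: Loose steel block 90 (its x) x 120 (its y) x 40 mm high, 3.3 kg, too wide to grip. Dark top with holes; the long sides (facing its +x and -x) are ground bright, either may go to the fence; the ends are dark. Origin: centre of underside, z up. Slides on the oily plate at 5 to 10 N and stops with the push; pushed at a corner it turns as it slides. Push low; fingers hardly slip on its dry sides.
- fence: Fixed bright steel rail 200 (along its y) x 28 x 36 mm high, two black magnets with orange knobs behind it (to 61 mm high, 80 mm back). Origin: on the working face, mid-length, plate level. x points away from the robot, square into the face: the block belongs on its -x side, and lies flat on it with its origin at x -45 mm, y within 40 mm of 0 here. Magnets slip above 60 N.
- indicator: Bystander: dial indicator on a blue magnetic base 50 x 60 x 52 mm, with a post 192 mm high, standing to the left of the work. Origin: centre of its underside.
- step_block: Bystander: dark stepped clamp-support block 66 x 32 x 45 mm to one side of the fence. Origin: centre of its underside.
- tee_bolt: Bystander: T-slot bolt standing on its 28 x 28 mm head, 75 mm high, with a brass nut, to one side of the fence. Origin: centre of its underside.
- wrench: Bystander: steel wrench 210 mm long (along its x), 8 mm thick, lying on the plate to the right of the work. Origin: middle of its underside.
There are look-alikes about, which are no part of the job. There is more than one size of the die_block; the job needs the larger.

How it is judged:
On the way:
1. the block is turned to within 0.2 rad (11 degrees) of square to the fence while still clear of it by at least 3 mm (angle between the x axis of die_block and the x axis of fence, either way round below 0.2 rad and x of die_block in the frame of fence below -0.048 m), for 0.1 s.
At the end, for the whole second after the job is handed in: A long side of the block lies against the fence face (within 2.5 mm and 0.025 rad), overhanging neither end of the fence by more than 2 mm; the block lies flat on the plate and at rest (angle between the x axis of die_block and the x axis of fence, either way round below 0.025 rad and x of die_block in the frame of fence between -0.0475 and -0.0435 m and y of die_block in the frame of fence between -0.042 and 0.042 m and height (world z) of die_block below 0.003 m and angle between die_block's own z axis and vertical below 0.03 rad and linear speed of die_block below 0.005 m/s); the robot touches nothing.
It fails at once if the block is lifted more than 5 mm off the plate or tipped more than 0.1 rad (height (world z) of die_block above 0.005 m or angle between die_block's own z axis and vertical above 0.1 rad).
It fails at once if the block is pushed with the arm or the gripper's body instead of the fingers (contact force between the arm and die_block above 2 N).
It fails at once if a corner of the block runs into the fence while the block is still more than 0.2 rad (11 degrees) off square (contact force between die_block and fence above 1 N and angle between the x axis of die_block and the x axis of fence, either way round above 0.2 rad).
It fails at once if the block is rammed on the fence with more than 60 N (contact force between die_block and fence above 60 N).
It fails at once if the indicator, step block, T-bolt or wrench is moved more than 15 mm (distance of any of indicator, step_block, tee_bolt, wrench from where it was at the start of the episode above 0.015 m).
It also fails if it takes over 72 s, if anything falls off the work surface, if the arm or the gripper's body presses on something with over 40 N, if the wrist force passes 120 N, or if a joint passes its speed limit or range.

## Working session

There is one attempt and no reset: what is moved stays moved. The work goes in short steps, Python scripts to look and compute and a tool call to move; the robot and the scene stay as the last step left them, time stands still between calls to the robot, and variables do not carry over. Pictures are saved under pics/ and viewed, at most 10 in all, crops included, and the job is handed in when it is done.

Besides the shell and the picture viewer there is one more tool, called after "Request:" as name(argument=value, ...), one argument or row to a line, values as JSON. servo_tool: Moves the arm, as the interface text tells. Its arguments: {"type":"object","properties":{"targets":{"type":"array"},"claw":{"type":"number"}},"required":["targets"]}

```bash
mkdir -p pics; cat > h.py <<'E'
from bench import *
import numpy as np, cv2
def ray(name,u,v):
    m=camera_model(name);K=np.array(m["camera_matrix"]);T=np.array(m["camera_from_world"]);k=m["k1"]
    d=np.array([(u-K[0,2])/K[0,0],(v-K[1,2])/K[1,1]]);s=d.copy()
    for _ in range(30): s=d/(1+k*(s@s))
    R=T[:3,:3];c=-R.T@T[:3,3];w=R.T@np.array([s[0],-s[1],-1.]);return c,w
def onz(name,u,v,z):
    c,w=ray(name,u,v);return c+w*(z-c[2])/w[2]
def proj(name,p):
    m=camera_model(name);K=np.array(m["camera_matrix"]);T=np.array(m["camera_from_world"])
    q=T[:3,:3]@np.array(p)+T[:3,3];s=np.array([q[0],-q[1]])/-q[2];s=s*(1+m["k1"]*(s@s));return K[0,0]*s[0]+K[0,2],K[1,1]*s[1]+K[1,2]
E
python3 - <<'E'
from h import *
for n in("top","scene"):
    im=snapshot(n);cv2.imwrite(f"pics/{n}0.png",im);cv2.imwrite(f"pics/{n}0b.png",cv2.resize(im,(800,600),interpolation=cv2.INTER_CUBIC))
    c,w=ray(n,256,192);print(n,c,w,camera_model(n)["k1"])
o=get_obs();print(o["time"],o["tool_pos"],o["ee_rot"],o["width"])
E
```

```text
top [ 0.49268476 -0.01470951  1.20316625] [ 0.06218916  0.02964994 -0.99775701] -0.07706118861670325
scene [ 1.32916857 -0.22562158  0.77745066] [-0.70533093  0.20841464 -0.67777501] -0.001701376638748107
0.1 [ 0.15602269 -0.52691437  0.21842371] [-3.13961001e+00 -1.85954181e-04  2.87817261e-01] 0.0940543233858791
```

View pics/top0b.png

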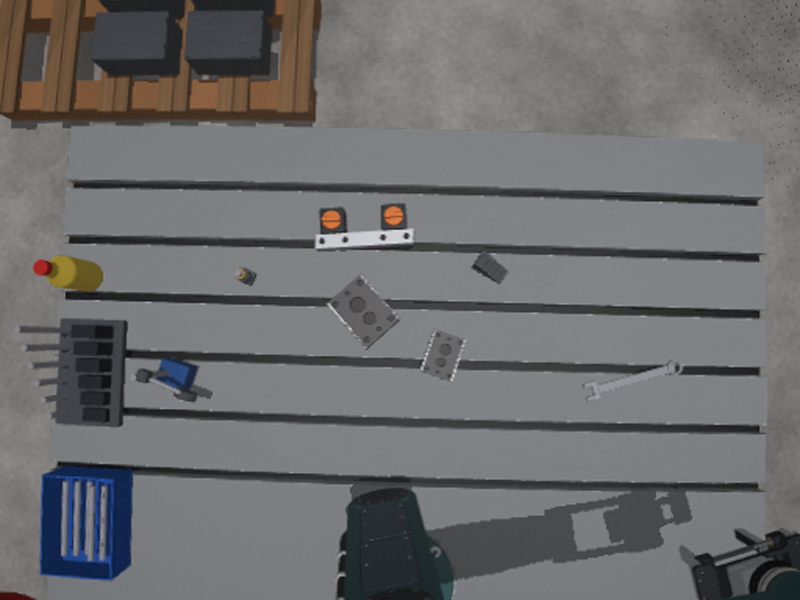

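View pics/scene0b.png

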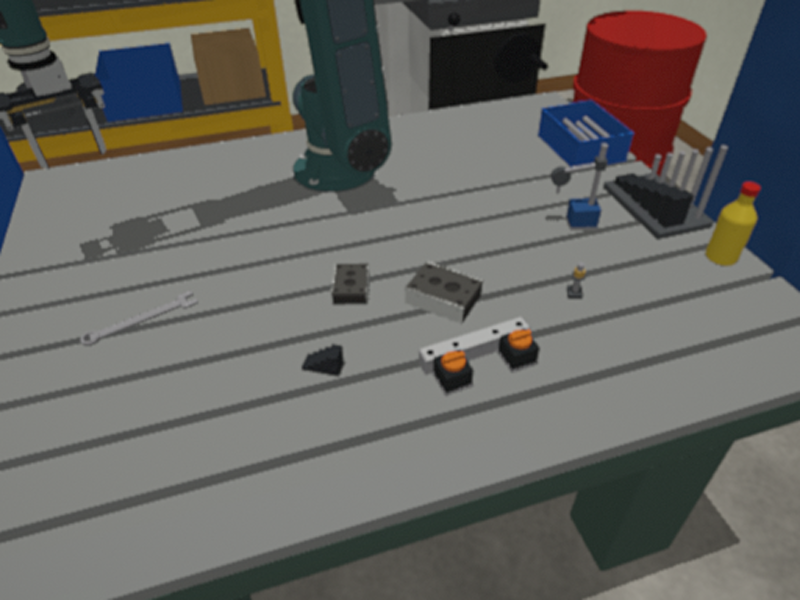

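The top view shows the die block at about (363,312), with long edges running from (361,277) to (399,321). The fence is at (365,239) and the smaller look-alike at (443,355). The step block is at (490,267), the bolt at (245,275), the indicator at (178,378) and the wrench at (635,380). All positions are in 800x600 pixels.

```bash
cat >> h.py <<'E'
def rect(mask,near,off=(0,0)):
    cs,_=cv2.findContours(mask,cv2.RETR_EXTERNAL,cv2.CHAIN_APPROX_NONE)
    cs=[c for c in cs if cv2.contourArea(c)>60]
    return min(cs,key=lambda c:abs(cv2.pointPolygonTest(c,near,True)) if cv2.pointPolygonTest(c,near,True)<0 else 0)
def fitz(c,z,name="top"):
    P=np.array([onz(name,u+0.0,v+0.0,z)[:2] for u,v in c[:,0,:]],np.float32)
    (x,y),(w,h),a=cv2.minAreaRect(P*1000); b=cv2.boxPoints(((x,y),(w,h),a))
    return (x,y),(w,h),a,b
E
python3 - <<'E'
from h import *
im=cv2.imread("pics/top0.png")
k=3;g=cv2.cvtColor(im,cv2.COLOR_BGR2GRAY)
cv2.imwrite("pics/crop0.png",cv2.resize(im[125:245,190:330],None,fx=5.7,fy=5,interpolation=cv2.INTER_NEAREST)[:600,:800])
np.set_printoptions(linewidth=250)
print(g[172:228:3,204:262:2])
print(g[144:164:2,196:272:3])
E
```

```text
[[130 130 129 129 130 130 129 132 131 131 130 130 132 130 130 130 131 131 131 131 131 131 131 130 130 131 130 132 131]
 [130 129 129 129 130 129 131 130 131 129 130 130 129 118 130 130 130 131 131 131 131 130 131 131 132 132 131 131 130]
 [130 130 129 129 129 129 130 130 130 130 130 125  99  98 134 131 131 130 130 131 132 130 130 131 131 131 130 132 130]
 [129 129 130 131 129 131 129 130 130 127  97  97  77  78  84 132 121 131 131 130 131 132 131 131 131 130 130 130 131]
 [130 130 129 129 129 129 129 131 107  97  96  98  97  98  99  98 100 182 132 131 131 132 131 131 131 130 131 131 131]
 [129 129 131 130 129 130 122  98  86  72  86  98  97  98  98  98 100  99 132 131 130 131 131 131 131 131 130 131 130]
 [ 90  89 101 105 106  96  95  96  97  97  97  76  52  61  99 100  99 102 100 116 121 131 131 132 132 131 131 131 131]
 [ 59  58  60  84  87  57  74  96  97  97  60  76  76  79  69  99 100 100 100 101 116 119  67  67  67  68  68  67  68]
 [109 106 111 135 171  66  90  95  97  97  73  76  78  77  78  95 101 100 100 101 102 102 109  67  67  68  67  68  70]
 [129 130 129 130 123 198  96
[... 1532 characters left out ...]
 204 205 204 206  91 207 207 208 208  59 168 121 131 131]
 [134 130 177 105 200 201 200 203  66 202 205 205 205 205 205 206  59 183 206 208 207  73 208 118 131 131]
 [ 62  61 178  53 177 201 202 202  56 202 203 205 205 205 206 206 203 208 207 209 208 209 209 128 135 136]
 [ 56  56 187 183 201 201 203 202 200 202 205 205 205 205 196 166 144 116 106  85  83  80  78  53  60  60]
 [ 51  56 188 194 172 144 137 110  91  85  80  79  75  67  56  53  47  42  42  39  40  38  40  63  65  64]
 [130 130 119  75  75  76  97 114  77 127 128 133 131 131 131 159 102 100 119  91  88  74  74  70  67  60]
 [130 129 130 131 131 130 131 131 130 131 131 130 130 131 130 131 130 130 131 131 132 132 131 132 130 132]]
```

View pics/crop0.png

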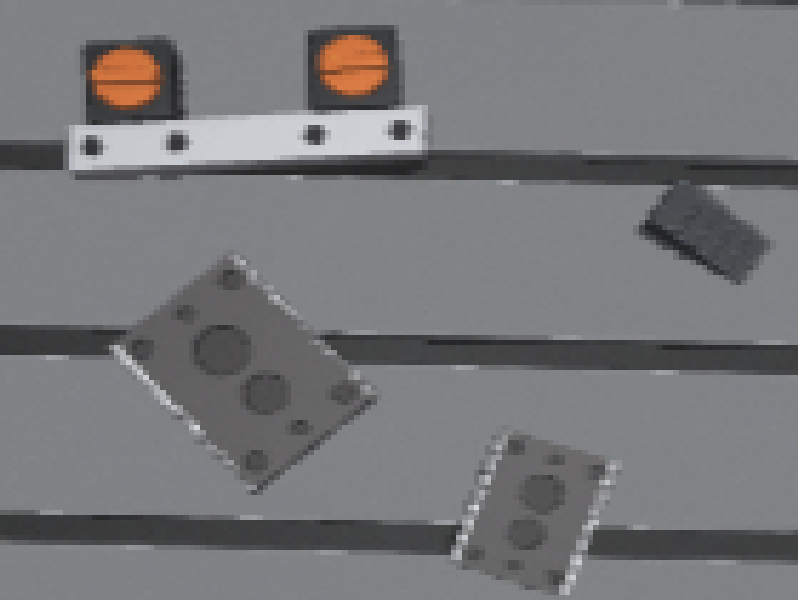

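The crop shows the block's warm-grey top, with corners at about (233,257), (375,398), (255,492) and (113,345) in crop pixels. The bright ground sides are the upper-right and lower-left edges. The fence's bright top spans (70,125) to (428,160).

```bash
cat >> h.py <<'E'
def measure(im,near):
    g=cv2.cvtColor(im,cv2.COLOR_BGR2GRAY);s=4
    G=cv2.resize(g,None,fx=s,fy=s,interpolation=cv2.INTER_LINEAR).astype(int)
    out={}
    mb=((G>88)&(G<114)).astype(np.uint8);mb=cv2.morphologyEx(mb,cv2.MORPH_OPEN,np.ones((13,13),np.uint8))
    mf=(G>168).astype(np.uint8);mf=cv2.morphologyEx(mf,cv2.MORPH_OPEN,np.ones((13,13),np.uint8))
    for k,m,n,z in(("block",mb,near,.04),("fence",mf,(234,153),.036)):
        c=rect(m,(n[0]*s,n[1]*s)); c=(c.astype(float)+.5)/s-.5
        (x,y),(w,h),a,b=fitz(c,z); 
        i=np.argmax([np.linalg.norm(b[j]-b[(j+1)%4]) for j in range(4)]); d=b[i]-b[(i+1)%4]
        L=(np.degrees(np.arctan2(d[1],d[0])))%180
        out[k]=(x,y,max(w,h),min(w,h),L); out[k+"_b"]=b
    return out
def report(m):
    # block centre and angle in fence frame (fence face line)
    F=np.array(m["fence"][:2]);L=np.radians(m["fence"][4]); y=np.array([np.cos(L),np.sin(L)]); 
    if y[1]<0:y=-y
    x=np.array([y[1],-y[0]]); face=F-14*x
    d=np.array(m["block"][:2])-face
    return dict(face=face.round(1),fx_deg=np.degrees(np.arctan2(x[1],x[0])).round(2),bx=(d@x).round(1),by=(d@y).round(1),ang=((m["block"][4]-m["fence"][4]+90)%180-90).round(2))
E
python3 - <<'E'
from h import *
m=measure(cv2.imread("pics/top0.png"),(232,200))
for k,v in m.items():print(k,np.round(v,1).tolist())
print(report(m))
im=cv2.imread("pics/top0.png");h=cv2.cvtColor(im,cv2.COLOR_BGR2HSV)
for n,(u,v) in dict(ind=(114,238),step=(313,171),bolt=(157,176),small=(284,227)).items(): print(n,onz("top",u,v,.04).round(3))
E
```

```text
block [526.6, 109.1, 122.8, 42.2, 44.7]
block_b [[468.1000061035156, 80.80000305175781], [497.79998779296875, 50.900001525878906], [585.0, 137.3000030517578], [555.2999877929688, 167.3000030517578]]
fence [689.0, 97.2, 63.9, 27.7, 93.3]
fence_b [[673.2999877929688, 128.3000030517578], [677.0, 64.5], [704.5999755859375, 66.0], [701.0, 129.89999389648438]]
{'face': array([675. ,  96.4]), 'fx_deg': np.float32(3.28), 'bx': np.float64(-147.5), 'by': np.float64(21.2), 'ang': np.float32(-48.54)}
ind [0.409 0.46  0.04 ]
step [ 0.635 -0.155  0.04 ]
bolt [0.607 0.332 0.04 ]
small [ 0.46  -0.069  0.04 ]
```

```bash
python3 - <<'E'
s=open('h.py').read()
s=s.replace('mb=cv2.morphologyEx(mb,cv2.MORPH_OPEN,np.ones((13,13),np.uint8))','mb=clean(mb,7)').replace('mf=cv2.morphologyEx(mf,cv2.MORPH_OPEN,np.ones((13,13),np.uint8))','mf=clean(mf,7)')
s+='''
def clean(m,o):
    E=lambda n:cv2.getStructuringElement(cv2.MORPH_ELLIPSE,(n,n))
    m=cv2.morphologyEx(m,cv2.MORPH_OPEN,E(o))
    cs,_=cv2.findContours(m,cv2.RETR_EXTERNAL,cv2.CHAIN_APPROX_NONE)
    m=cv2.drawContours(np.zeros_like(m),[c for c in cs if cv2.contourArea(c)>200],-1,1,-1)
    m=cv2.morphologyEx(m,cv2.MORPH_CLOSE,E(21))
    return cv2.morphologyEx(m,cv2.MORPH_OPEN,E(31))
'''
open('h.py','w').write(s)
E
python3 - <<'E'
from h import *
im=cv2.imread("pics/top0.png")
m=measure(im,(232,200))
for k,v in m.items():print(k,np.round(v,1).tolist())
print(report(m))
B=cv2.resize(im,None,fx=4,fy=4)
for k,z in(("block_b",.04),("fence_b",.036)):
    q=np.array([proj("top",(*(p/1000),z)) for p in m[k]]);cv2.polylines(B,[((q+.5)*4-.5).round().astype(int)],1,(0,255,0),1)
cv2.imwrite("pics/chk.png",B[500:960,760:1360])
E
```

```text
block [542.1, 92.6, 121.8, 84.6, 45.3]
block_b [[469.20001220703125, 79.0999984741211], [529.4000244140625, 19.5], [615.0, 106.0999984741211], [554.7999877929688, 165.60000610351562]]
fence [688.8, 96.7, 193.1, 27.9, 95.0]
fence_b [[666.5, 191.6999969482422], [683.4000244140625, -0.6000000238418579], [711.2000122070312, 1.7999999523162842], [694.2999877929688, 194.10000610351562]]
{'face': array([674.9,  95.5]), 'fx_deg': np.float32(5.02), 'bx': np.float64(-132.5), 'by': np.float64(8.7), 'ang': np.float32(-49.72)}
```

View pics/chk.png

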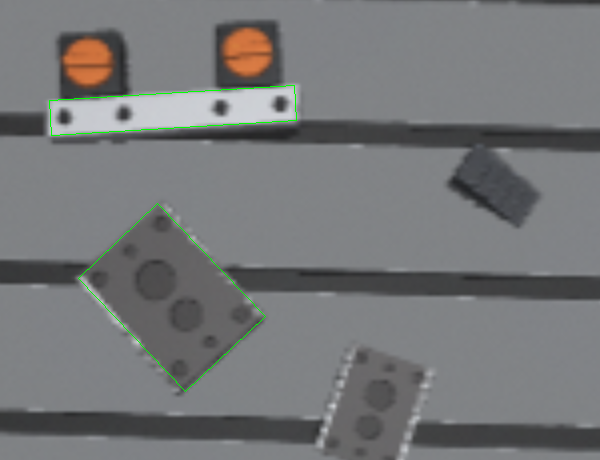

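The overlay shows the fitted rectangles sitting tightly on the block's top and the fence's top, and the sizes agree. The block is 50° off square, about 132 mm from the face. My plan is to use the open fingers as a bar on the near-left long side and turn the block counter-clockwise on an arc, then push it straight in.

Request:
servo_tool(
  targets=[
    [3.8,-4.2,0,-9],
    [7.6,-8.4,0,-18],
    [11.4,-12.6,0,-27],
    [15.2,-16.8,0,-36],
    [19,-21,0,-45],
    [22.8,-25.2,0,-54],
    [26.6,-29.4,0,-63],
    [30.4,-33.6,0,-72],
  ],
)

```text
time: 1.1
tool_pos: [0.3525, -0.1171, 0.2192]
ee_rot: [3.141, 0.0, 1.549]
wrist_force: [0.2, -0.0, 0.2]
width: 0.0938
finger_force: 0.0
```

```bash
cat >> h.py <<'E'
def goto(x,y,z,yawdeg):
    o=get_obs();p=np.array(o["tool_pos"]);r=o["ee_rot"]
    y0=r[2];R=np.array([[np.cos(y0),np.sin(y0),0],[np.sin(y0),-np.cos(y0),0],[0,0,-1]])
    d=R.T@(np.array([x,y,z])-p)*100
    print("t",round(o["time"],2),"tcp",p.round(4),"yaw",np.degrees(y0).round(2),"F",np.round(o["wrist_force"],1),"-> cm",d.round(2),"turn",((np.degrees(y0)-yawdeg+180)%360-180).round(2))
E
python3 -c "
from h import *
goto(.482,.151,.218,135.3)"
```

```text
t 1.1 tcp [ 0.3525 -0.1171  0.2192] yaw 88.76 F [ 0.2 -0.   0.2] -> cm [27.09 12.37  0.12] turn -46.54
```

Request:
servo_tool(
  targets=[
    [5.4,2.5,0,-9.3],
    [10.8,5.0,0,-18.6],
    [16.2,7.4,0,-28],
    [21.6,9.9,0,-37.2],
    [27.1,12.4,0,-46.5],
    [27.1,12.4,6,-46.5],
    [27.1,12.4,12,-46.5],
    [27.1,12.4,16,-46.5],
  ],
)

```text
time: 2.1
tool_pos: [0.4812, 0.1487, 0.0556]
ee_rot: [-3.137, -0.003, 2.357]
wrist_force: [0.7, -0.2, 0.0]
width: 0.0939
finger_force: 0.0
```

```bash
python3 - <<'E'
from h import *
goto(.482,.151,.022,135.3)
ims=[snapshot(n) for n in("top","scene")]
cv2.imwrite("pics/top1.png",ims[0])
cv2.imwrite("pics/both1.png",np.hstack([cv2.resize(ims[0][130:280,180:330],(400,400)),cv2.resize(ims[1][130:280,200:350],(400,400))]))
E
```

```text
t 2.1 tcp [0.4812 0.1487 0.0556] yaw 135.03 F [ 0.7 -0.2  0. ] -> cm [0.11 0.22 3.36] turn -0.27
```

View pics/both1.png

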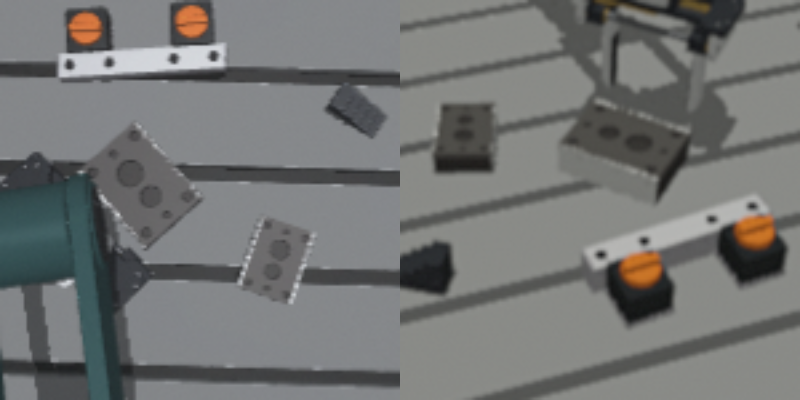

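The top half shows the gripper standing behind and parallel to the near-left long side. The scene half shows both fingers behind the block and clear of it. Next I lower and approach.

Request:
servo_tool(
  targets=[
    [0.1,0.1,2,0],
    [0.1,0.1,3.6,0],
    [-0.7,0.1,3.6,0],
    [-1.4,0.1,3.6,0],
    [-2.0,0.1,3.6,0],
    [-2.3,0.1,3.6,0],
    [-2.3,0.1,3.6,0],
    [-2.3,0.1,3.6,0],
  ],
)

```text
time: 3.2
tool_pos: [0.5002, 0.1332, 0.0235]
ee_rot: [-3.142, -0.0, 2.356]
wrist_force: [0.1, -0.1, -1.1]
width: 0.0942
finger_force: 0.0
```

Request:
servo_tool(
  targets=[
    [-0.2,0,0,0],
    [-0.4,0,0,0],
    [-0.6,0,0,0],
    [-0.6,0,0,0],
  ],
)

```text
time: 3.7
tool_pos: [0.5028, 0.1298, 0.0232]
ee_rot: [-3.14, -0.004, 2.355]
wrist_force: [-4.4, 2.5, 2.9]
width: 0.0938
finger_force: 2.6
```

Contact is where it was expected. Now the arc, in 12.5° chunks.

Request:
servo_tool(
  targets=[
    [-0.19,-0.14,0,-1.56],
    [-0.39,-0.28,0,-3.13],
    [-0.59,-0.41,0,-4.69],
    [-0.79,-0.54,0,-6.25],
    [-1.0,-0.66,0,-7.81],
    [-1.21,-0.77,0,-9.38],
    [-1.42,-0.88,0,-10.94],
    [-1.64,-0.98,0,-12.5],
  ],
)

```text
time: 4.7
tool_pos: [0.5064, 0.1118, 0.023]
ee_rot: [-3.14, -0.007, 2.575]
wrist_force: [-7.6, 4.7, 3.9]
width: 0.0942
finger_force: 4.1
```

Request:
servo_tool(
  targets=[
    [-0.19,-0.14,0,-1.56],
    [-0.39,-0.28,0,-3.13],
    [-0.59,-0.41,0,-4.69],
    [-0.79,-0.54,0,-6.25],
    [-1.0,-0.66,0,-7.81],
    [-1.21,-0.77,0,-9.38],
    [-1.42,-0.88,0,-10.94],
    [-1.64,-0.98,0,-12.5],
  ],
)

```text
time: 5.7
tool_pos: [0.5145, 0.0942, 0.0228]
ee_rot: [-3.14, -0.008, 2.793]
wrist_force: [-8.1, 3.7, 4.8]
width: 0.094
finger_force: 4.1
```

```bash
python3 - <<'E'
from h import *
goto(.5,.1,.022,185)
ims=[snapshot(n) for n in("top","scene")]
cv2.imwrite("pics/top2.png",ims[0])
cv2.imwrite("pics/both2.png",np.hstack([cv2.resize(ims[0][130:280,180:330],(400,400)),cv2.resize(ims[1][130:280,200:350],(400,400))]))
try:
    m=measure(ims[0],(236,192));print(m["block"],report(m))
except Exception as e: print(e)
E
```

```text
t 5.7 tcp [0.5145 0.0942 0.0228] yaw 160.04 F [-8.1  3.7  4.8] -> cm [1.56 0.05 0.08] turn -24.96
(599.6365966796875, 103.8612060546875, 51.7933235168457, 27.523271560668945, np.float32(101.67535)) {'face': array([674.9,  96. ]), 'fx_deg': np.float32(4.82), 'bx': np.float64(-74.3), 'by': np.float64(14.2), 'ang': np.float32(6.86)}
```

View pics/both2.png

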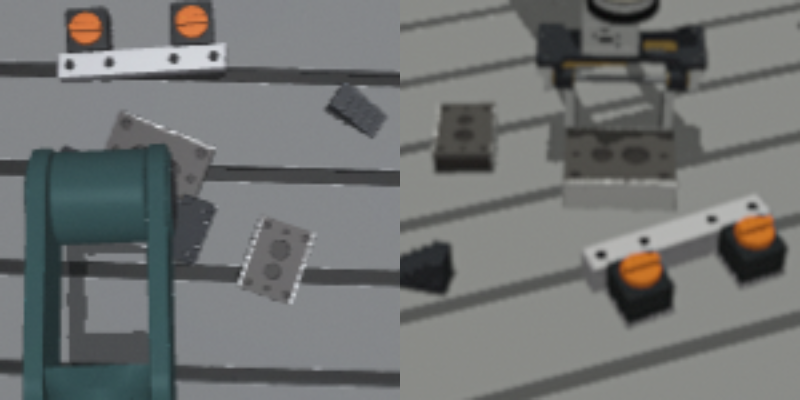

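The block has turned with the fingers. Its far long edge now runs from (122,112) to (214,152) in the top half, about 25° off the fence. I'll do two more chunks.

Request:
servo_tool(
  targets=[
    [-0.19,-0.14,0,-1.56],
    [-0.39,-0.28,0,-3.13],
    [-0.59,-0.41,0,-4.69],
    [-0.79,-0.54,0,-6.25],
    [-1.0,-0.66,0,-7.81],
    [-1.21,-0.77,0,-9.38],
    [-1.42,-0.88,0,-10.94],
    [-1.64,-0.98,0,-12.5],
  ],
)

```text
time: 6.8
tool_pos: [0.5264, 0.0787, 0.0227]
ee_rot: [-3.141, -0.008, 3.011]
wrist_force: [-8.0, 1.0, 3.9]
width: 0.0943
finger_force: 4.1
```

Request:
servo_tool(
  targets=[
    [-0.19,-0.14,0,-1.56],
    [-0.39,-0.28,0,-3.13],
    [-0.59,-0.41,0,-4.69],
    [-0.79,-0.54,0,-6.25],
    [-1.0,-0.66,0,-7.81],
    [-1.21,-0.77,0,-9.38],
    [-1.42,-0.88,0,-10.94],
    [-1.64,-0.98,0,-12.5],
  ],
)

```text
time: 7.8
tool_pos: [0.5413, 0.0662, 0.0226]
ee_rot: [-3.141, -0.009, -3.054]
wrist_force: [-6.9, -0.6, 4.2]
width: 0.0944
finger_force: 4.1
```

```bash
python3 - <<'E'
from h import *
goto(.5,.1,.022,185)
ims=[snapshot(n) for n in("top","scene")]
cv2.imwrite("pics/top3.png",ims[0])
cv2.imwrite("pics/scene3.png",ims[1])
cv2.imwrite("pics/both3.png",np.hstack([cv2.resize(ims[0][130:230,190:290],(400,400)),cv2.resize(ims[1][170:270,250:350],(400,400))]))
E
```

```text
t 7.8 tcp [0.5413 0.0662 0.0226] yaw -174.97 F [-6.9 -0.6  4.2] -> cm [3.82 3.73 0.06] turn 0.03
```

View pics/both3.png

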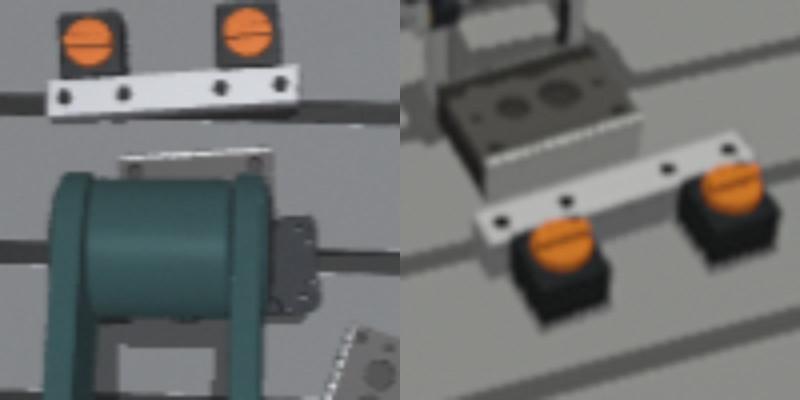

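The far edge runs from (120,158) to (273,151) and is parallel to the fence face, which runs from (47,117) to (297,105). Its right end is about 19 mm inside the fence end, and the gap is about 37 mm. I'll push straight 33 mm and then creep.

Request:
servo_tool(
  targets=[
    [-0.3,0,0,0],
    [-0.7,0,0,0],
    [-1.1,0,0,0],
    [-1.5,0,0,0],
    [-1.9,0,0,0],
    [-2.3,0,0,0],
    [-2.6,0,0,0],
    [-2.8,0,0,0],
  ],
)

```text
time: 8.9
tool_pos: [0.5686, 0.0686, 0.0224]
ee_rot: [-3.141, -0.01, -3.054]
wrist_force: [-9.2, -0.7, 4.9]
width: 0.0941
finger_force: 5.0
```

Request:
servo_tool(
  targets=[
    [-0.1,0,0,0],
    [-0.2,0,0,0],
    [-0.3,0,0,0],
    [-0.4,0,0,0],
    [-0.5,0,0,0],
    [-0.5,0,0,0],
  ],
)

```text
time: 9.65
tool_pos: [0.5737, 0.069, 0.0224]
ee_rot: [-3.141, -0.01, -3.054]
wrist_force: [-8.6, -1.1, 4.0]
width: 0.0939
finger_force: 4.6
```

```bash
python3 - <<'E'
from h import *
goto(.5,.1,.022,185)
ims=[snapshot(n) for n in("top","scene")]
cv2.imwrite("pics/both4.png",np.hstack([cv2.resize(ims[0][130:230,190:290],(400,400)),cv2.resize(ims[1][170:270,250:350],(400,400))]))
E
```

```text
t 9.65 tcp [0.5737 0.069  0.0224] yaw -174.98 F [-8.6 -1.1  4. ] -> cm [7.07 3.73 0.04] turn 0.02
```

View pics/both4.png

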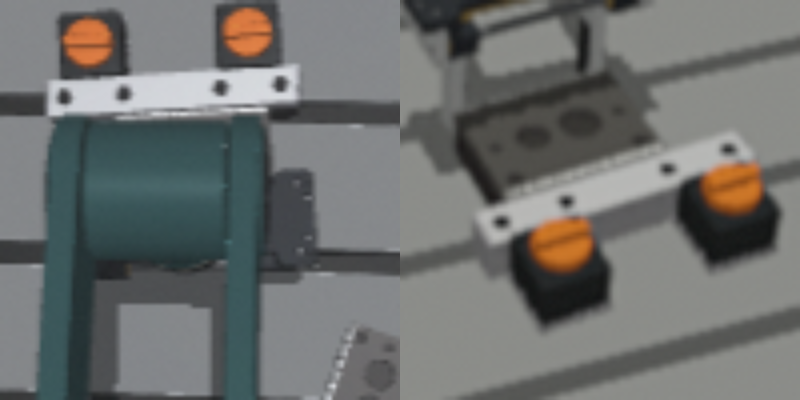

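The block's far edge, from (115,117) to (268,110), is a few mm from the fence face and parallel to it. Now I creep while watching the force.

Request:
servo_tool(
  targets=[
    [-0.05,0,0,0],
    [-0.1,0,0,0],
    [-0.15,0,0,0],
    [-0.2,0,0,0],
    [-0.2,0,0,0],
  ],
)

```text
time: 10.38
tool_pos: [0.5755, 0.0692, 0.0224]
ee_rot: [-3.141, -0.01, -3.054]
wrist_force: [-9.0, -0.8, 3.8]
width: 0.0939
finger_force: 4.7
```

Request:
servo_tool(
  targets=[
    [-0.05,0,0,0],
    [-0.1,0,0,0],
    [-0.1,0,0,0],
  ],
)

```text
time: 10.75
tool_pos: [0.5762, 0.0692, 0.0224]
ee_rot: [-3.141, -0.011, -3.054]
wrist_force: [-10.9, -1.3, 4.0]
width: 0.0941
finger_force: 5.1
```

Request:
servo_tool(
  targets=[
    [-0.05,0,0,0],
    [-0.1,0,0,0],
    [-0.1,0,0,0],
  ],
)

```text
time: 11.12
tool_pos: [0.5762, 0.0692, 0.0223]
ee_rot: [-3.141, -0.013, -3.054]
wrist_force: [-12.7, -1.2, 6.9]
width: 0.0939
finger_force: 6.4
```

The tool stopped advancing while the force rose, so the block is on the fence. I'll press a little more to seat it.

Request:
servo_tool(
  targets=[
    [-0.05,0,0,0],
    [-0.1,0,0,0],
    [-0.1,0,0,0],
  ],
)

```text
time: 11.5
tool_pos: [0.5762, 0.0692, 0.0221]
ee_rot: [-3.141, -0.016, -3.054]
wrist_force: [-14.9, -1.9, 7.9]
width: 0.0941
finger_force: 7.5
```

Request:
servo_tool(
  targets=[
    [-0.05,0,0,0],
    [-0.1,0,0,0],
    [-0.1,0,0,0],
  ],
)

```text
time: 11.88
tool_pos: [0.5762, 0.0692, 0.022]
ee_rot: [-3.141, -0.018, -3.054]
wrist_force: [-17.0, -1.8, 9.8]
width: 0.094
finger_force: 8.7
```

Request:
servo_tool(
  targets=[
    [-0.05,0,0,0],
    [-0.1,0,0,0],
    [-0.1,0,0,0],
  ],
)

```text
time: 12.25
tool_pos: [0.5762, 0.0692, 0.0218]
ee_rot: [-3.141, -0.02, -3.053]
wrist_force: [-20.1, -2.0, 10.3]
width: 0.0938
finger_force: 9.9
```

It is firmly against the fence. Now I back off straight and rise.

Request:
servo_tool(
  targets=[
    [0.3,0,0,0],
    [0.6,0,0,0],
    [1.2,0,0,0],
    [2.5,0,0,0],
    [5,0,0,0],
    [5,0,-6,0],
    [5,0,-12,0],
    [10,0,-16,0],
  ],
)

```text
time: 13.25
tool_pos: [0.488, 0.0613, 0.186]
ee_rot: [-3.141, 0.006, -3.055]
wrist_force: [-0.2, -1.0, 1.3]
width: 0.0941
finger_force: 0.0
```

Request:
servo_tool(
  targets=[
    [5,0,0,0],
    [9,4,0,0],
    [12,10,0,0],
    [14,16,0,0],
    [14,22,0,0],
    [14,28,0,0],
    [14,28,0,0],
  ],
)

```text
time: 14.12
tool_pos: [0.321, 0.3312, 0.1822]
ee_rot: [3.141, -0.0, -3.048]
wrist_force: [-0.3, -1.1, -0.7]
width: 0.094
finger_force: 0.0
```

```bash
python3 - <<'E'
from h import *
o=get_obs();print(o["time"],o["tool_pos"],np.round(o["wrist_force"],1))
ims=[snapshot(n) for n in("top","scene")]
cv2.imwrite("pics/top5.png",ims[0]);cv2.imwrite("pics/scene5.png",ims[1])
cv2.imwrite("pics/both5.png",np.hstack([cv2.resize(ims[0][130:230,190:290],(400,400)),cv2.resize(ims[1][170:270,250:350],(400,400))]))
m=measure(ims[0],(240,176))
for k in("block","fence"):print(k,np.round(m[k],1).tolist())
print(report(m))
E
```

```text
14.125 [0.3209742  0.33115944 0.1822073 ] [-0.3 -1.1 -0.7]
block [626.4, 76.3, 120.4, 87.6, 95.5]
fence [687.0, 97.0, 193.9, 32.0, 94.8]
{'face': array([673. ,  95.8]), 'fx_deg': np.float32(4.83), 'bx': np.float64(-48.1), 'by': np.float64(-15.5), 'ang': np.float32(0.65)}
```

View pics/both5.png

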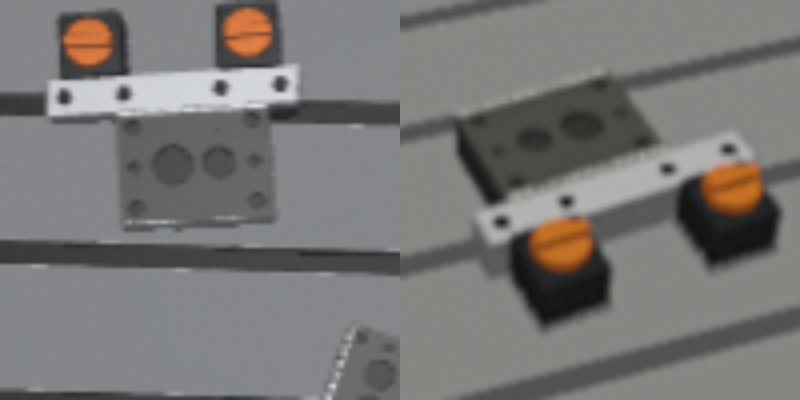

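The block is against the fence and well inside both ends, by about -16 mm. One quick line-fit check of the angle and gap before handing in.

```bash
python3 - <<'E'
from h import *
g=cv2.cvtColor(cv2.imread("pics/top5.png"),cv2.COLOR_BGR2GRAY).astype(float)
def edge(us,v0,v1,lev,z,down):
    P=[]
    for u in us:
        vs=np.arange(v0(u),v1(u));c=g[vs,u]
        for i in range(len(c)-1):
            if (c[i]-lev)*(c[i+1]-lev)<0 and (c[i+1]<c[i])==down:
                P.append(onz("top",u,vs[i]+(c[i]-lev)/(c[i]-c[i+1]),z)[:2]*1000);break
    P=np.array(P,np.float32);vx,vy,x,y=cv2.fitLine(P,cv2.DIST_HUBER,0,.01,.01).ravel()
    return np.degrees(np.arctan2(vy,vx))%180,x,y,len(P)
# fence face edge right of block-free part and along block (bright->dark), block near edge (dark->bright)
print("fence/block seam",edge(range(223,255),lambda u:150,lambda u:164,150,.036,True))
print("fence front all",edge(range(205,262),lambda u:150,lambda u:164,150,.036,True))
print("block near",edge(range(223,256),lambda u:178,lambda u:192,115,.04,False))
np.set_printoptions(linewidth=200)
print(g[150:164,[212,224,232,240,248,254,260]].astype(int))
E
```

```text
fence/block seam (np.float32(94.831604), np.float32(672.06433), np.float32(78.24138), 32)
fence front all (np.float32(93.380974), np.float32(672.2388), np.float32(93.43985), 57)
block near (np.float32(89.46353), np.float32(585.8959), np.float32(77.58659), 33)
[[199 209 211 212 212 214  62]
 [206 210 211 212 214 212  61]
 [207 209 212 212 213 213  69]
 [206 210 212 212 212 214 211]
 [207 210 212 212 214 214 215]
 [205 210 211 212 212 187 149]
 [206 211 211 188 219 226  79]
 [207 189 207 192 146 111  50]
 [148 189 134 107 103  82  39]
 [ 85 107 101 101 101  60  40]
 [ 81  73  97 100 102  85  75]
 [131  78 100 101 102  85 133]
 [135  81  99 102 101 103 135]
 [134  86  99 102 103 102 135]]
```

```bash
python3 -c "
from bench import *
print(close_job())"
```

```text
the job is handed in; nothing more can be done
None
```

The job is handed in: I pushed the die block round until a long side lay against the fence face, about 16 mm off the fence's centre and so inside both ends. The arm was clear at about 14 s. The last image put it 0.65° off square with no visible gap, though one rough edge fit read several degrees off and I set that aside. No verdict came back.

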